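# Pack channel offcuts interlocked in their tray

## Robot

A 6-joint arm with a two-finger parallel gripper is mounted at the origin on a cart in front of the work surface, level with it; the furniture and walls round the work are solid. World frame = base frame: x ahead of the robot, y to its left, z up, the work surface at z = 0. Lengths are in mm, angles in rad, forces in N, time in s.
With the tool pointing down it reaches from about 350 to 975 mm from the base axis. Payload 7.1 kg.
Tool frame: the origin (TCP) lies between the finger pads; the fingertips stand 17 mm ahead of it and the grasp point (between the pads) lies 2 mm behind it; z points along the fingers, y is the line along which they close (so a half turn about z gives the same grasp; the last joint's range is limited). The gripper opens to 88 mm and grips with 3 to 60 N. Pads are 20 mm wide; open, the fingers measure 115 mm over their backs; the gripper's body (75 mm by 178 mm) begins 61 mm behind the grasp point.
Start: joints at [1.119, 0.423, 1.63, -0, 1.089, -0.019], TCP at [262.101, 567.369, 239.675] pointing down, gripper open.
Joint ranges: [-3, 3], [-0.9, 2.11], [0.09, 2.58], [-1.31, 4.45], [0.11, 2.69], [-2.54, 2.54]. Speed limits (rad/s): [2.39, 2.39, 3.01, 3.14, 3.14, 3.14].

## Interface

Orientations are given as a rotation vector (axis times angle).
In Python, from workcell import ctrl gives the robot as it stands.
- The arm moves only by the tool pendant, called after "Emit:" as a command line: name --argument value ..., lists and objects as JSON in quotes. Schema: {"type":"object","properties":{"ticks":{"type":"string"},"aperture":{"type":"number"},"only":{"type":"string"},"quiet":{"type":"boolean"},"lines":{"type":"string"}},"required":["ticks"],"additionalProperties":false}. ticks is a string of 1 to 5 rows, one to a line, with the numbers parted by commas; each row has 6 numbers: dx, dy, dz in cm, then a rotation vector rx, ry, rz in units of 0.1 rad; each row shifts and turns the commanded pose from where the row before left it, along the tool's axes as they then stand; what a row does not reach is not made up. A row lasts 1/12 s, in which the tool goes at most 41.7 mm and 0.125 rad, less where a joint would pass 70% of its speed; a pose out of reach is approached as far as the arm can. aperture is the finger opening in mm, set as the call begins (left out keeps the last). The fingers move at their own pace and stop on an object; the grip force is fixed at half the most. Time passes only in rows, so rows that do not move let the fingers close. The tool returns the time, the measured TCP pose, the force, the opening and the grip force at its end. only (a regular expression) keeps the lines of the reply that match it, lines (a string "A,B") keeps lines A to B, and quiet returns only ok. Input that does not fit is refused with a message, and nothing moves.
- ctrl.get_obs(): the state, without advancing time (a new reading comes with each control period).
- ctrl.get_image(name): name is "side" or "top" or "wrist"; returns a dict with "img" (400x640x3 uint8, red, green, blue), "fx", "fy", "cx", "cy" (pixels), "k1" (the pictures are not rectified: a ray, as slopes to the right and down, at radius r is drawn at 1 + k1 r^2 times it, then the intrinsics apply), "R" (3x3) and "t" (3): a world point X has camera coordinates R X + t. Camera axes: x right, y down, z forward; pixel columns grow to the right and rows downward; lengths in mm; the calibration is good to about 2 mm. A picture is of the moment at which its call begins. There is no depth.
- ctrl.close_job(): hands the job in; it is judged then, once.
The state is a dict: "t": time; "qpos": joint angles; "qvel": joint speeds; "joint_torque": joint torques, N m; "ee_pos": TCP position; "orientation": TCP orientation; "ft_force": force on the tool from outside, world axes, zero at the start; "moment": the same for the moment, N m; "width": finger opening in mm; "grasp_force": force on a finger pad.
Only numpy, scipy, OpenCV 4.12 (cv2) and the standard library are available. Lean on these libraries where they do the work, as an engineer would, in place of code of your own. Each camera call takes 0.05 s, during which the arm holds its last target. There are 200 camera calls.

## Task

Pack the metal channels interlocked in the blue tray. Set the loose channel that lies open side up into the empty bay, flat on the bay's floor, open side still up. Then set the channel that lies open side down centrally across the two, parallel to them and with its ends about level with theirs, so that one of its flanges sits down in the trough of each.

Things in the scene. Friction and masses are not known exactly. Their poses are not given: they have to be found in the camera images.
- tray: Fixed blue tray, 130 mm (x) by 184 mm (y). Origin: centre of its underside, on the bench. Floor 4 mm thick; the 5 mm rim and the 10 mm divider (along x, at y = 0) stand 11 mm above the bench. Two bays, each 120 mm (x) by 82 mm (y), centred at tray y = +46 and -46 mm. The +y bay is empty at the start, the -y bay holds channel_in_tray.
- channel_in_tray: Bare metal U-channel, 100 mm long (its x), 64 mm wide outside (its y), 36 mm high, walls 3 mm (trough 58 wide, 33 deep; black film on trough floor), about 0.15 kg. Loose, open side up, in the tray's -y bay near its centre. Origin: centre of its underside (web), z up.
- channel_up: Bare metal U-channel, 100 mm long (its x), 64 mm wide outside (its y), 36 mm high, walls 3 mm (trough 58 wide, 33 deep; black film on trough floor), about 0.15 kg. Loose on the bench, open side up; goes into the empty bay. Origin: centre of its underside (web), z up. Grip it over both flanges from outside. May have swapped places with channel_down.
- channel_down: Bare metal U-channel, 100 mm long (its x), 64 mm wide outside (its y), 36 mm high, walls 3 mm (trough 58 wide, 33 deep; black film on trough floor), about 0.15 kg. Loose on the bench, open side down, web on top. Origin: centre of its underside, level with the flange tips, z up. Grip it over both flanges from outside. In place its flange tips rest on the other two's webs, 7 mm above the bench.

How it is judged:
By the outcome, as a careful person would: the job done as asked, in the order asked, and still so for the second after the job is handed in, with the robot touching nothing.
It also fails if it takes over 51 s, if anything falls off the work surface, if the arm or the gripper's body presses on something with over 40 N, if the wrist force passes 120 N, or if a joint passes its speed limit or range.

## Working session

There is one attempt and no reset: what is moved stays moved. The work goes in short steps, Python scripts to look and compute and a tool call to move; the robot and the scene stay as the last step left them, time stands still between calls to the robot, and variables do not carry over. Pictures are saved under pics/ and viewed, at most 10 in all, crops included, and the job is handed in when it is done.

```bash
ls; mkdir -p pics; python3 - <<'E'
from workcell import ctrl
import cv2
for n in("top","side"):
    d=ctrl.get_image(n); cv2.imwrite(f"pics/{n}0.png",d["img"][:,:,::-1])
    print(n,{k:(v.tolist() if hasattr(v,'tolist') else v) for k,v in d.items() if k!="img"})
print(ctrl.get_obs())
E
```

```text
pics
workcell.py
top {'fx': 470.7711485693762, 'fy': 470.7711485693762, 'cx': 323.72985791286004, 'cy': 195.80392220231582, 'k1': -0.029695476565555465, 'R': [[0.02780652720970926, -0.999232299226931, -0.027597268455357624], [-0.9967326469854364, -0.025621389594914234, -0.07660009679256818], [0.07583421047219323, 0.02963708111280517, -0.9966798964287238]], 't': [-3.102316908554711, 461.7001407324896, 997.676336184931]}
side {'fx': 400.4440180271852, 'fy': 400.4440180271852, 'cx': 325.50791545807516, 'cy': 206.58345571972276, 'k1': -0.010970652831655107, 'R': [[0.8958477550053384, -0.4437714443753419, -0.02288460200479014], [-0.24682063282799122, -0.45411401545333846, -0.856072447973438], [0.3695082882186606, 0.7725589725877681, -0.5163489699920465]], 't': [-406.9993406272678, 142.89806069949523, 867.9736301884252]}
{'t': 0.1, 'qpos': array([ 1.11900910e+00,  4.23758903e-01,  1.63058350e+00, -3.91412531e-06,
        1.08864283e+00, -1.90091632e-02]), 'qvel': array([-0.00096446, -0.00158689, -0.00454959,  0.000192  , -0.00161982,
       -0.00263253]), 'joint_torque': array([-6.77052594e-05, -5.45615137e+01, -2.74327880e+01,  6.44112309e-02,
        1.87620381e-02, -1.74630128e-05]), 'ee_pos': array([261.89573747, 566.95586832, 238.99469577]), 'orientation': array([-6.74441419e-01, -3.06801389e+00,  2.12818469e-03]), 'ft_force': array([ 0.72898513, -0.21068191, -0.3083333 ]), 'moment': array([-0.03234285, -0.03756221, -0.01063228]), 'grasp_force': 0.0, 'width': 87.62662761748288}
```

View pics/top0.png

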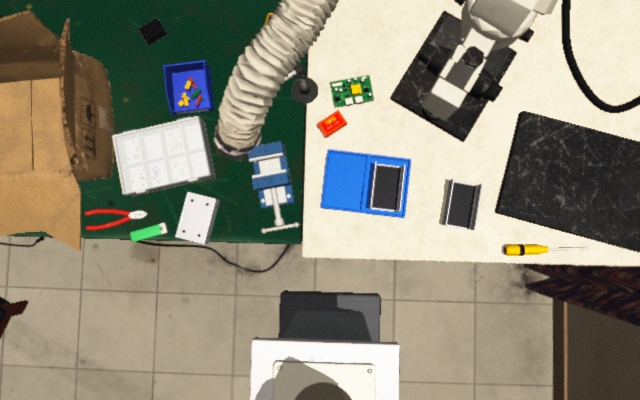

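View pics/side0.png

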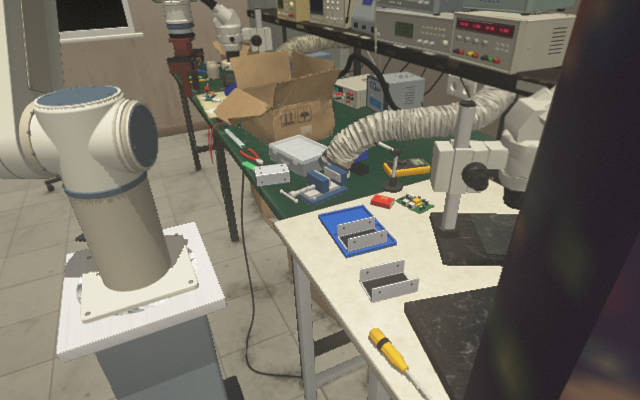

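Top view: the blue tray spans about (322–410, 150–217), with channel_in_tray at (387,187). channel_up, open side up, is at (461,204). A grey channel with holes in its web at (197,218) on the green mat is channel_down. I'll enlarge these three.

```bash
cat > h.py <<'E'
import numpy as np, cv2
from scipy.spatial.transform import Rotation as Ro
from workcell import ctrl
def pix2w(d,uv,z):
    K=np.array([[d["fx"],0,d["cx"]],[0,d["fy"],d["cy"]],[0,0,1]])
    s=(np.array(uv,float)-[d["cx"],d["cy"]])/[d["fx"],d["fy"]]
    p=s.copy()
    for _ in range(10): p=s/(1+d["k1"]*(p**2).sum(-1,keepdims=True))
    r=np.c_[p,np.ones(len(p))]@np.array(d["R"])
    c=-np.array(d["R"]).T@np.array(d["t"])
    return c+r*((np.array(z)-c[2])/r[:,2])[:,None]
def grab(n,f,crop=None,k=1):
    d=ctrl.get_image(n);im=d["img"][:,:,::-1]
    if crop: x,y,w,h=crop;im=im[y:y+h,x:x+w]
    cv2.imwrite("pics/"+f,cv2.resize(im,None,fx=k,fy=k,interpolation=cv2.INTER_CUBIC));return d
E
python3 - <<'E'
import cv2,numpy as np
im=cv2.imread("pics/top0.png")
r=lambda a,k:cv2.resize(a,None,fx=k,fy=k,interpolation=cv2.INTER_CUBIC)
a=r(im[185:250,165:225],6) #60x65->360x390
b=r(im[170:235,430:490],6)
cv2.imwrite("pics/crop1.png",np.hstack([a,b]))
E
```

```text
(no output)
```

View pics/crop1.png

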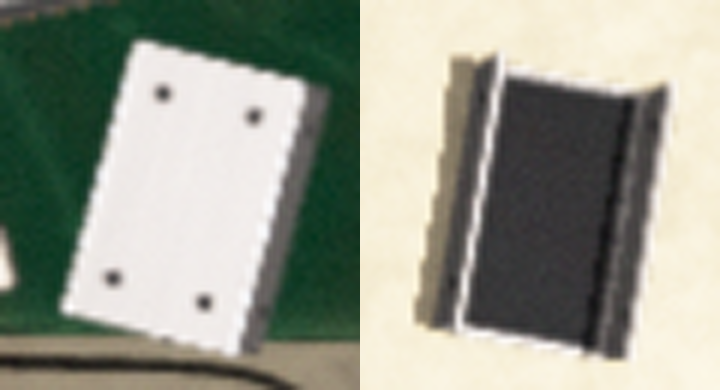

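In the left crop the web corners are at (137,42), (305,80), (240,355) and (62,312). In the right crop the flange-tip outer corners are at (495,57), (670,85), (627,357) and (456,328).

```bash
python3 - <<'E'
from h import *
d=ctrl.get_image("top")
A=np.array([[137,42],[305,80],[240,355],[62,312]])/6+[165,185]-.42
B=(np.array([[495,57],[670,85],[627,357],[456,328]])-[360,0])/6+[430,170]-.42
C=np.array([[329,151],[410,158],[405,216],[322,210]])
for n,P,z in(("down",A,36),("up",B,36),("tray",C,11)):
    w=pix2w(d,P,np.full(4,z));e=w-np.roll(w,-1,0)
    print(n,w.round(0).tolist(),"c",w.mean(0).round(1),"len",np.linalg.norm(e,axis=1).round(1),"ang",np.degrees(np.arctan2(e[:,1],e[:,0])).round(1))
o=ctrl.get_obs();print(o["ee_pos"],Ro.from_rotvec(o["orientation"]).as_matrix().round(3))
E
```

```text
down [[462.0, 301.0, 36.0], [450.0, 240.0, 36.0], [352.0, 259.0, 36.0], [365.0, 323.0, 36.0]] c [407.1 280.6  36. ] len [62.4 99.8 65.9 99.3] ang [  78.9  -10.9 -101.6  167.1]
up [[503.0, -261.0, 36.0], [494.0, -323.0, 36.0], [398.0, -308.0, 36.0], [407.0, -249.0, 36.0]] c [ 450.6 -285.2   36. ] len [62.  96.9 60.2 96.5] ang [ 82.3  -8.7 -98.2 172.3]
tray [[561.0, 1.0, 11.0], [549.0, -176.0, 11.0], [423.0, -167.0, 11.0], [431.0, 12.0, 11.0]] c [491.1 -82.5  11. ] len [177.  126.8 179.5 130. ] ang [ 86.4  -4.1 -92.6 174.8]
[261.92608808 567.01196347 239.07320213] [[-0.908  0.419 -0.001]
 [ 0.419  0.908 -0.001]
 [ 0.    -0.001 -1.   ]]
```
Orientation: down ~ -11°..., up -8°, tray -3..-4°. The 180 asymmetric? No matter which.

Careful with the scale: shifts go in cm and turns go in units of 0.1 rad. That gives: -29.7 mm is -2.97, -27.2 mm is -2.72.

Emit:
pendant --ticks "-2.72,-2.97,0,0,0,0\n-2.72,-2.97,0,0,0,0\n-2.72,-2.97,0,0,0,0\n-2.72,-2.97,0,0,0,0\n-2.72,-2.97,0,0,0,0" --aperture 88

```text
t: 0.57
ee_pos: [323.2, 373.7, 239.4]
orientation: [-0.673, -3.068, 0.001]
ft_force: [1.2, 0.3, 0.2]
width: 87.7
grasp_force: 0.0
```

Emit:
pendant --ticks "-2.72,-2.97,0,0,0,0\n-2.72,-2.97,0,0,0,0\n-2.72,-2.97,0,0,0,0\n-2.72,-2.97,0,0,0,0\n-2.72,-2.97,0,0,0,0"

```text
t: 0.98
ee_pos: [384.5, 181.9, 239.8]
orientation: [0.674, 3.068, 0.0]
ft_force: [0.8, -0.5, -0.7]
width: 88.2
grasp_force: 0.0
```

Emit:
pendant --ticks "-2.72,-2.97,0,0,0,0\n-2.72,-2.97,0,0,0,0\n-2.72,-2.97,0,0,0,0\n-2.72,-2.97,0,0,0,0\n-2.72,-2.97,0,0,0,0"

```text
t: 1.4
ee_pos: [445.7, -10.2, 239.8]
orientation: [0.675, 3.068, 0.0]
ft_force: [0.6, 0.4, 0.3]
width: 87.6
grasp_force: 0.0
```

Emit:
pendant --ticks "0,0,0,0,0,-1.2\n0,0,0,0,0,-1.2\n0,0,0,0,0,-1.2\n0,0,0,0,0,0"

```text
t: 1.73
ee_pos: [445.5, -8.7, 239.5]
orientation: [-0.109, -3.139, 0.0]
ft_force: [-0.2, -0.6, -0.1]
width: 87.6
grasp_force: 0.0
```

```bash
python3 - <<'E'
from h import *
d=grab("wrist","w1.png")
R=np.array(d["R"]);print((-R.T@d["t"]).round(),R.round(2).tolist())
np.save("w1.npy",d,allow_pickle=True)
E
```

```text
[366.  -3. 385.] [[0.07, 1.0, 0.0], [0.95, -0.07, 0.29], [0.29, -0.02, -0.96]]
```

View pics/w1.png

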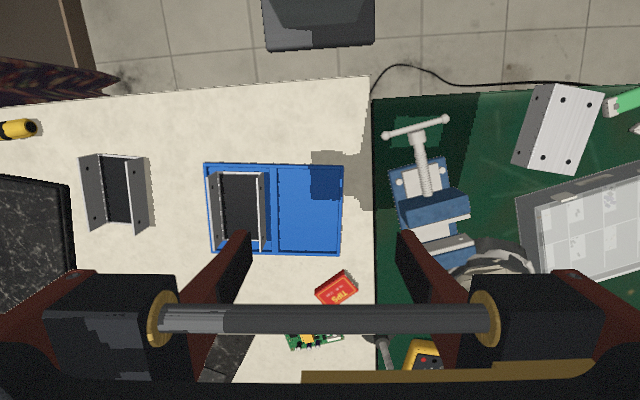

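Wrist view: the tray is at (204–344, 163–256), channel_in_tray at (238,210), channel_up at (118,190) and channel_down at (560,130). I'll enlarge the tray and channel_up.

```bash
python3 - <<'E'
import cv2,numpy as np
im=cv2.imread("pics/w1.png")
r=lambda a,k:cv2.resize(a,None,fx=k,fy=k,interpolation=cv2.INTER_CUBIC)
a=r(im[150:265,195:355],5); b=r(im[145:240,70:160],2)
cv2.imwrite("pics/crop2.png",a)
E
```

```text
(no output)
```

View pics/crop2.png

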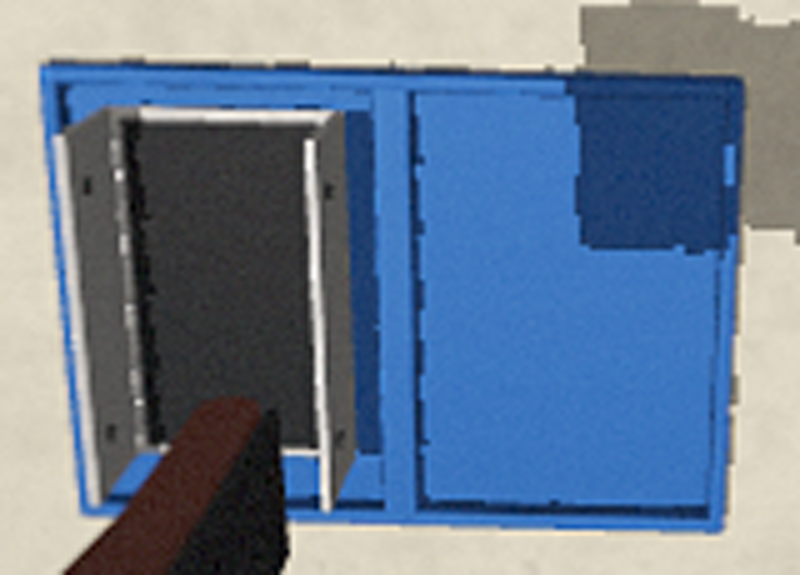

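```bash
python3 - <<'E'
from h import *
d=np.load("w1.npy",allow_pickle=True).item()
C=np.array([[42,64],[742,80],[722,531],[83,514]])/5+[195,150]-.4
T=np.array([[55,133],[316,140],[331,510],[90,505]])/5+[195,150]-.4
for n,P,z in(("tray",C,11),("intray",T,40)):
    w=pix2w(d,P,np.full(4,z));e=w-np.roll(w,-1,0)
    print(n,w.round(0).tolist(),"c",w.mean(0).round(1),"len",np.linalg.norm(e,axis=1).round(1),"ang",np.degrees(np.arctan2(e[:,1],e[:,0])).round(1))
U=np.array([[80,155],[143,158],[149,227],[91,231]])
o=ctrl.get_obs();R=Ro.from_rotvec(o["orientation"]).as_matrix();print(o["ee_pos"],np.degrees(np.arctan2(R[1,1],R[0,1])))
print((R.T@(np.array([450.6,-285.2,240])-o["ee_pos"])).round(1))
E
```

```text
tray [[422.0, -163.0, 11.0], [439.0, 18.0, 11.0], [568.0, 6.0, 11.0], [550.0, -175.0, 11.0]] c [494.7 -78.6  11. ] len [181.  129.8 181.9 129.2] ang [-95.4 174.7  84.5  -5.7]
intray [[434.0, -150.0, 40.0], [441.0, -87.0, 40.0], [539.0, -97.0, 40.0], [534.0, -160.0, 40.0]] c [ 486.9 -123.4   40. ] len [63.3 99.1 63.3 99.7] ang [-95.6 174.5  85.   -5.5]
[445.50411514  -8.3873963  239.54236605] 85.6692455450482
[ -26.  -275.6   -0.5]
```

Emit:
pendant --ticks "0.2,-3.98,1,0,0,0\n0.2,-3.98,1,0,0,0\n0.2,-3.98,1,0,0,0\n0.2,-3.98,1,0,0,0\n0.2,-3.98,1,0,0,0"

```text
t: 2.2
ee_pos: [420.8, -207.3, 189.4]
orientation: [0.119, 3.139, -0.0]
ft_force: [0.7, 0.2, 0.2]
width: 87.7
grasp_force: 0.0
```

Emit:
pendant --ticks "0.2,-3.98,1,0,0,0\n0.2,-3.98,1,0,0,0\n0,0,1,0,0,0.6\n0,0,0,0,0,0"

```text
t: 2.53
ee_pos: [410.2, -286.1, 158.0]
orientation: [-0.222, -3.131, -0.002]
ft_force: [-0.1, 0.8, -0.1]
width: 87.7
grasp_force: 0.0
```

```bash
python3 - <<'E'
from h import *
d=grab("wrist","w2.png")
np.save("w2.npy",d,allow_pickle=True)
E
```

```text
(no output)
```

View pics/w2.png

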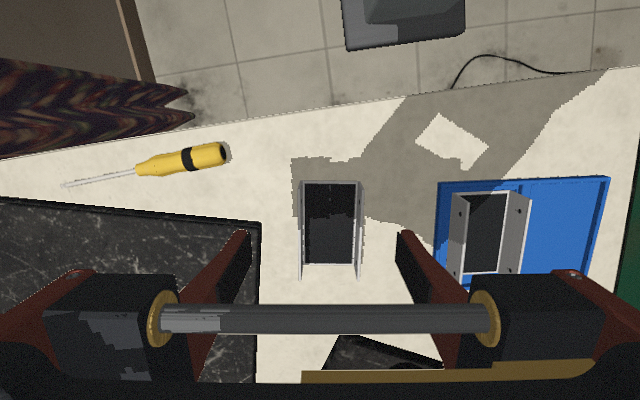

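Wrist view: channel_up is squarely aligned. Its tip outer corners are at about (302,181), (360,181), (361,279) and (299,279).

```bash
cat >> h.py <<'E'
def quad(n,d,P,z):
    w=pix2w(d,P,np.full(4,z));e=w-np.roll(w,-1,0)
    print(n,"c",w.mean(0).round(1),"len",np.linalg.norm(e,axis=1).round(1),"ang",np.degrees(np.arctan2(e[:,1],e[:,0])).round(1)); return w.mean(0)
def todo(p):
    o=ctrl.get_obs();R=Ro.from_rotvec(o["orientation"]).as_matrix()
    print("pos",o["ee_pos"].round(1),"yang",np.degrees(np.arctan2(R[1,1],R[0,1])).round(2),"tool delta",(R.T@(np.array(p)-o["ee_pos"])).round(1))
E
python3 - <<'E'
from h import *
d=np.load("w2.npy",allow_pickle=True).item()
w=quad("up",d,[[302,181],[360.5,181],[361.5,279],[299,279]],36)
quad("intray",d,[[451,192],[531,198],[519,277],[457,284]],40)
todo([w[0],w[1],28])
E
```

```text
up c [ 448.9 -283.5   36. ] len [ 54.8 105.3  65.3 105.2] ang [-98.1 174.6  81.8 -11. ]
intray c [ 477.7 -127.5   40. ] len [ 79.1  86.6  65.5 101.7] ang [-102.4  175.7   88.4    3. ]
pos [ 410.5 -284.9  158.7] yang 82.17 tool delta [-38.2   6.4 130.6]
```

Emit:
pendant --ticks "-3,0.6,2,0,0,0\n-1,0.02,3.5,0,0,0\n0,0,3.5,0,0,0\n0,0,3,0,0,0\n0,0,1.05,0,0,0"

```text
t: 3.0
ee_pos: [450.7, -281.3, 26.3]
orientation: [-0.205, -3.13, -0.004]
ft_force: [-0.3, -0.5, -0.6]
width: 87.8
grasp_force: 0.0
```

Emit:
pendant --ticks "0,0,0,0,0,0\n0,0,0,0,0,0\n0,0,0,0,0,0\n0,0,0,0,0,0\n0,0,0,0,0,0" --aperture 50

```text
t: 3.42
ee_pos: [453.1, -284.8, 31.2]
orientation: [0.208, 3.132, -0.002]
ft_force: [0.8, 1.8, 8.5]
width: 63.6
grasp_force: 29.9
```

In the tool's units: -35 mm is -3.5, -25 mm is -2.5.

Emit:
pendant --ticks "0,0,-1,0,0,0\n0,0,-2.5,0,0,0\n0,0,-3.5,0,0,0\n0,0,-2,0,0,0\n0,0,0,0,0,0"

```text
t: 3.83
ee_pos: [454.1, -285.8, 124.3]
orientation: [0.208, 3.128, -0.006]
ft_force: [1.4, -0.3, -1.2]
width: 63.7
grasp_force: 29.9
```

```bash
python3 - <<'E'
from h import *
w=[494.7,-78.6]; a=np.radians(-5.4)
p=np.array(w)+46*np.array([-np.sin(a),np.cos(a)]); print(p)
todo([p[0],p[1],120]); todo([p[0],p[1],120])
d=grab("top","t2.png",(280,120,220,130),3.6); np.save("t2.npy",d,allow_pickle=True)
E
```

```text
[499.02898241 -32.80414963]
pos [ 454.1 -285.8  124.3] yang 82.37 tool delta [-10.9 256.8   3.5]
pos [ 454.1 -285.8  124.3] yang 82.37 tool delta [-10.9 256.8   3.5]
```

View pics/t2.png

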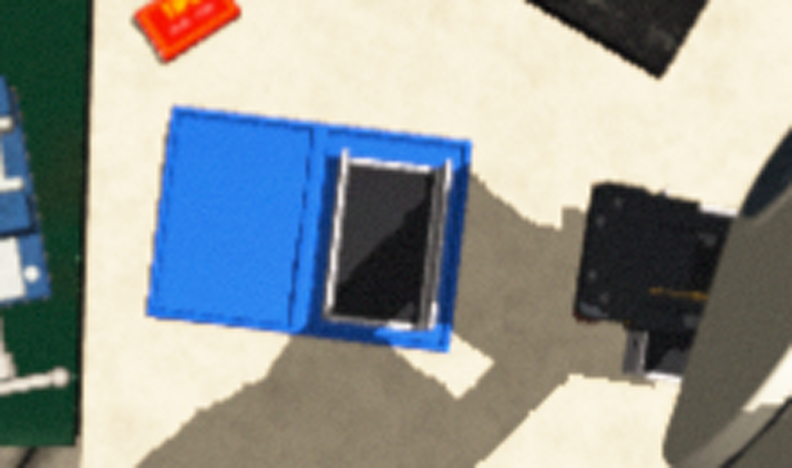

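The channel is lifted. In the crop the tray corners are at (174,107), (471,142), (447,351) and (148,316).

```bash
python3 - <<'E'
from h import *
d=np.load("t2.npy",allow_pickle=True).item()
f=lambda P:np.array(P)/3.6+[280,120]-.36
quad("tray",d,f([[174,107],[471,142],[447,351],[148,316]]),11)
quad("in",d,f([[342,150],[452,160],[432,330],[326,322]]),40)
E
```

```text
tray c [492.1 -80.8  11. ] len [180.9 127.2 180.4 128.1] ang [ 84.6  -5.7 -95.2 174.5]
in c [ 483.3 -125.    40. ] len [ 64.7 100.6  61.8 101.7] ang [ 86.1  -5.8 -92.8 175.9]
```

In the tool's units: 40 mm is 4, -1 mm is -0.1, -0.02 rad is -0.2.

Emit:
pendant --ticks "-0.1,2.5,0,0,0,-0.2\n-0.1,3.8,0,0,0,-0.2\n-0.1,4,0,0,0,0\n-0.1,4,0,0,0,0\n-0.1,4,0,0,0,0"

```text
t: 4.3
ee_pos: [474.4, -101.0, 118.4]
orientation: [-0.147, -3.136, -0.0]
ft_force: [-0.2, 0.3, -1.1]
width: 64.1
grasp_force: 29.9
```

Emit:
pendant --ticks "-0.1,3.8,0,0,0,0\n-0.1,2.4,0,0,0,0\n0,1.04,0,0,0,0\n0,0,0,0,0,0\n0,0,0,0,0,0"

```text
t: 4.72
ee_pos: [483.8, -30.9, 118.7]
orientation: [-0.144, -3.137, 0.0]
ft_force: [-0.3, 0.2, -1.1]
width: 64.4
grasp_force: 29.9
```

```bash
python3 - <<'E'
from h import *
import time
todo([494.7,-33.6,34]);ctrl.get_image("top");todo([494.7,-33.6,34])
d=grab("wrist","w3.png"); todo([494.7,-33.6,34])
E
```

```text
pos [483.8 -30.9 118.7] yang 84.76 tool delta [-11.2  -1.7  84.7]
pos [483.9 -31.5 118.8] yang 84.68 tool delta [-11.1  -1.   84.8]
pos [483.9 -31.9 118.9] yang 84.62 tool delta [-10.9  -0.7  84.9]
```

View pics/w3.png

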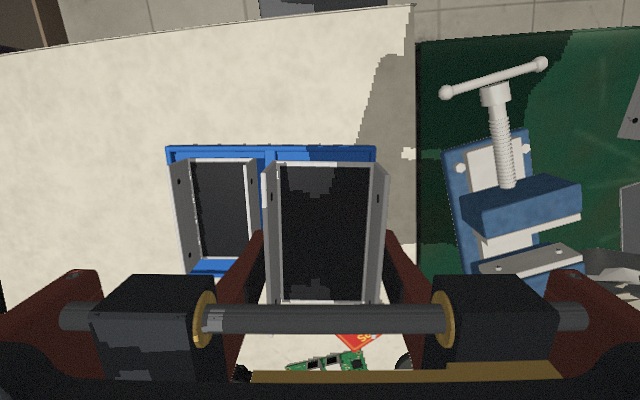

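Wrist view: the held channel's base edge towards the robot is at (278–372,163), with its far edge at (278–378,303). I'll check its offset from the TCP.

```bash
python3 - <<'E'
from h import *
d=ctrl.get_image("wrist")
print(pix2w(d,[[278,164],[372,164],[376,303],[277,303]],np.full(4,93.)).round(1))
print(pix2w(d,[[262,163],[388,168],[376,303],[268,303]],np.full(4,126.)).round(1))
quad("in",d,[[167,161],[252,159],[259,270],[186,277]],40)
todo([494.7,-33.6,32.5])
E
```

```text
[[ 4.334e+02 -5.370e+01  9.300e+01]
 [ 4.385e+02  1.600e+00  9.300e+01]
 [ 5.358e+02  2.000e-01  9.300e+01]
 [ 5.293e+02 -6.790e+01  9.300e+01]]
[[426.6 -55.5 126. ]
 [434.6   4.2 126. ]
 [510.4  -4.5 126. ]
 [504.8 -64.5 126. ]]
in c [ 483.9 -120.3   40. ] len [ 66.7  96.9  65.6 103. ] ang [-94.2 174.1  91.2  -5. ]
pos [484. -32. 119.] yang 84.59 tool delta [-10.8  -0.5  86.5]
```

In the tool's units: 30 mm is 3, -10 mm is -1.

Emit:
pendant --ticks "-1,-0.07,1,0,0,0\n0,0,3,0,0,0\n0,0,2.5,0,0,0\n0,0,1,0,0,0\n0,0,0.5,0,0,0"

```text
t: 5.28
ee_pos: [492.9, -33.3, 37.6]
orientation: [-0.148, -3.135, -0.0]
ft_force: [-0.3, 0.5, -0.8]
width: 63.8
grasp_force: 29.9
```

Emit:
pendant --ticks "0,0,0.2,0,0,0\n0,0,0.2,0,0,0\n0,0,0.1,0,0,0\n0,0,0,0,0,0\n0,0,0,0,0,0"

```text
t: 5.7
ee_pos: [494.9, -32.5, 35.2]
orientation: [0.145, 3.136, -0.0]
ft_force: [-0.3, -0.6, 3.2]
width: 64.0
grasp_force: 29.9
```

In the tool's units: 0.7 mm is 0.07.

Emit:
pendant --ticks "0,0,0.07,0,0,0\n0,0,0,0,0,0\n0,0,0,0,0,0"

```text
t: 5.95
ee_pos: [494.9, -32.5, 35.1]
orientation: [0.145, 3.136, -0.0]
ft_force: [-3.7, -0.6, 14.2]
width: 64.1
grasp_force: 29.9
```

Emit:
pendant --ticks "0,0,-0.05,0,0,0\n0,0,0,0,0,0\n0,0,0,0,0,0\n0,0,0,0,0,0" --aperture 74

```text
t: 6.28
ee_pos: [494.3, -32.3, 34.1]
orientation: [0.146, 3.138, -0.0]
ft_force: [0.4, -0.4, 0.7]
width: 74.5
grasp_force: 0.0
```

Emit:
pendant --ticks "0,0,-1,0,0,0\n0,0,-2.5,0,0,0\n0,0,-4,0,0,0\n0,0,-4,0,0,0\n0,0,-2,0,0,0"

```text
t: 6.7
ee_pos: [495.6, -32.5, 173.4]
orientation: [0.145, 3.134, -0.0]
ft_force: [0.8, 0.1, -0.5]
width: 74.0
grasp_force: 0.0
```

```bash
python3 - <<'E'
from h import *
# view/grasp pose for down: keep 40mm nearer base along channel
a=np.radians(-12.); c=np.array([407.1,280.6])-25*np.array([np.cos(a),np.sin(a)])
todo([c[0],c[1],175]); print(c)
E
```

```text
pos [495.6 -32.5 173.4] yang 84.69 tool delta [141.9 306.4  -2.3]
[382.64630998 285.79779227]
```

In the tool's units: 34 mm is 3.4, 15.8 mm is 1.58.

Emit:
pendant --ticks "1.58,3.4,0,0,0,0\n1.58,3.4,0,0,0,0\n1.58,3.4,0,0,0,0\n1.58,3.4,0,0,0,0\n1.58,3.4,0,0,0,0" --aperture 88

```text
t: 7.12
ee_pos: [430.4, 145.5, 169.8]
orientation: [0.147, 3.138, 0.0]
ft_force: [-0.1, 0.3, 0.5]
width: 87.6
grasp_force: 0.0
```

Emit:
pendant --ticks "1.58,3.4,0,0,0,0\n1.58,3.4,0,0,0,0\n1.58,3.4,0,0,0,0\n1.58,3.4,0,0,0,1.1\n0,0,0,0,0,0"

```text
t: 7.53
ee_pos: [379.8, 289.6, 169.9]
orientation: [0.32, 3.124, 0.004]
ft_force: [-0.9, 0.3, 0.2]
width: 87.6
grasp_force: 0.0
```

```bash
python3 - <<'E'
from h import *
d=grab("wrist","w4.png");e=ctrl.get_image("top");np.save("w4.npy",d,allow_pickle=True);np.save("t4.npy",e,allow_pickle=True)
r=lambda a,k:cv2.resize(a,None,fx=k,fy=k,interpolation=cv2.INTER_CUBIC)
a=d["img"][100:325,180:460,::-1]; b=e["img"][140:225,310:420,::-1]
# stack: wrist crop 2x (560x450) ; top crop separately
cv2.imwrite("pics/w4c.png",r(a,2.5)); cv2.imwrite("pics/t4c.png",r(b,7))
todo([407,280,31])
E
```

```text
pos [380.5 285.7 169.4] yang 78.78 tool delta [-27.1  -0.4 138.4]
```

View pics/w4c.png

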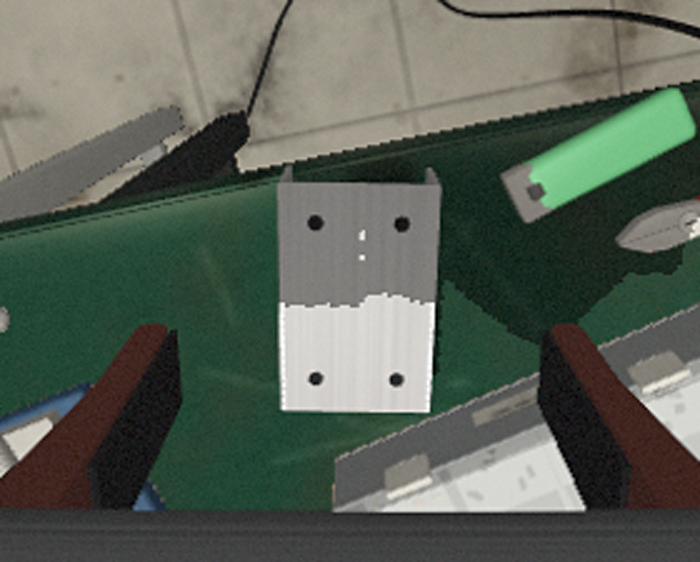

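View pics/t4c.png

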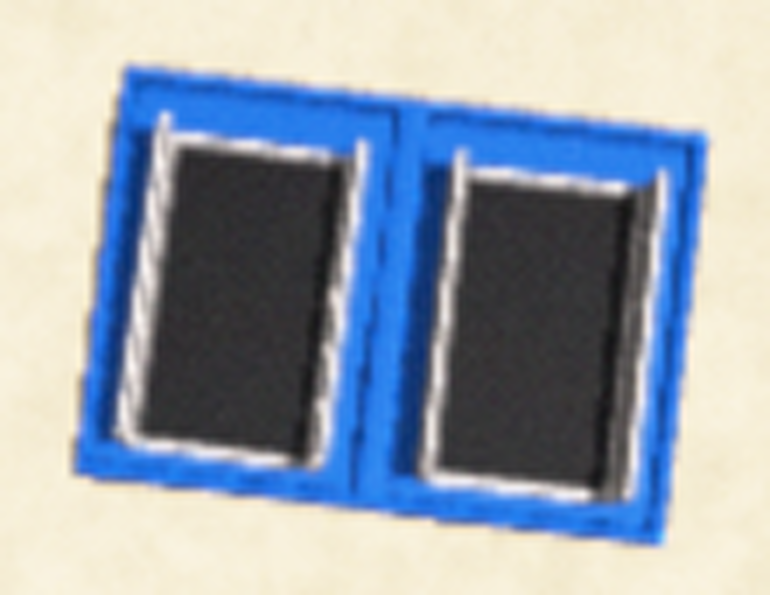

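The placed channel sits in the +y bay, level with the other. In the wrist crop channel_down's web corners are at (278,183), (440,183), (430,412) and (281,411). In the top crop the placed tips are at (160,115), (368,142), (322,467) and (117,437), and the in-tray tips at (455,150), (668,172), (632,500) and (422,478).

```bash
python3 - <<'E'
from h import *
d=np.load("w4.npy",allow_pickle=True).item();e=np.load("t4.npy",allow_pickle=True).item()
f=lambda P:np.array(P)/7+[310,140]-.43
w=quad("down",d,np.array([[278,183],[440,183],[430,412],[281,411]])/2.5+[180,100]-.3,36)
quad("placed",e,f([[160,115],[368,142],[322,467],[117,437]]),40)
quad("in",e,f([[455,150],[668,172],[632,500],[422,478]]),40)
todo([w[0],w[1],31])
E
```

```text
down c [409.8 283.5  36. ] len [ 62.9 100.3  63.9  99.7] ang [-101.7  167.8   77.8  -12.8]
placed c [492.5 -33.6  40. ] len [63.5 99.5 62.2 98.7] ang [ 83.9  -6.7 -96.8 174. ]
in c [ 484.3 -124.8   40. ] len [64.5 99.7 63.1 99.8] ang [ 85.4  -5.4 -94.5 175.4]
pos [380.5 285.7 169.4] yang 78.78 tool delta [-29.1   3.5 138.4]
```

Emit:
pendant --ticks "-2.85,0.24,2,0,0,0.13\n0,0,3.5,0,0,0\n0,0,4,0,0,0\n0,0,3,0,0,0\n0,0,1.4,0,0,0"

```text
t: 8.05
ee_pos: [408.4, 278.6, 26.9]
orientation: [-0.335, -3.12, 0.005]
ft_force: [-0.1, -1.1, 0.9]
width: 88.0
grasp_force: 0.0
```

Emit:
pendant --ticks "0,0,0,0,0,0\n0,0,0,0,0,0\n0,0,0,0,0,0\n0,0,0,0,0,0\n0,0,0,0,0,0" --aperture 50

```text
t: 8.47
ee_pos: [410.7, 281.7, 31.5]
orientation: [0.334, 3.121, 0.003]
ft_force: [1.3, -1.6, 3.8]
width: 63.9
grasp_force: 30.0
```

Emit:
pendant --ticks "0,0,-1,0,0,0\n0,0,-2.5,0,0,0\n0,0,-3.5,0,0,0\n0,0,-2,0,0,0\n0,0,0,0,0,0"

```text
t: 8.88
ee_pos: [411.8, 283.0, 124.9]
orientation: [0.333, 3.118, 0.008]
ft_force: [0.0, 0.2, -1.7]
width: 64.2
grasp_force: 30.0
```

```bash
python3 - <<'E'
from h import *
todo([490,-78.5,120])
E
```

```text
pos [411.8 283.  124.9] yang 77.8 tool delta [-152.8 -336.8    3.8]
```

In the tool's units: -10 mm is -1, -35 mm is -3.5.

Emit:
pendant --ticks "-1,-2.2,0,0,0,0\n-1.6,-3.5,0,0,0,0\n-1.6,-3.5,0,0,0,0\n-1.6,-3.5,0,0,0,0\n-1.6,-3.5,0,0,0,0"

```text
t: 9.3
ee_pos: [447.1, 105.9, 119.9]
orientation: [-0.333, -3.124, 0.0]
ft_force: [0.8, 0.8, -0.9]
width: 63.9
grasp_force: 30.0
```

Emit:
pendant --ticks "-1.6,-3.5,0,0,0,0\n-1.6,-3.5,0,0,0,0\n-1.6,-3.5,0,0,0,0\n-1.6,-3.5,0,0,0,0\n-1,-2.5,0,0,0,0"

```text
t: 9.72
ee_pos: [485.3, -72.3, 120.0]
orientation: [0.336, 3.123, -0.0]
ft_force: [0.3, 1.0, -1.2]
width: 63.9
grasp_force: 30.0
```

Emit:
pendant --ticks "-0.48,-0.98,0,0,0,-0.6\n0,0,0,0,0,-0.57\n0,0,0,0,0,0\n0,0,0,0,0,0"

```text
t: 10.05
ee_pos: [487.1, -80.1, 119.7]
orientation: [-0.154, -3.137, -0.0]
ft_force: [-0.2, 0.8, -0.4]
width: 63.8
grasp_force: 30.0
```

```bash
python3 - <<'E'
from h import *
d=grab("wrist","w5.png")
todo([490,-78.5,38])
E
```

```text
pos [487.2 -79.8 119.8] yang 84.39 tool delta [-2.7  1.6 81.8]
```

View pics/w5.png

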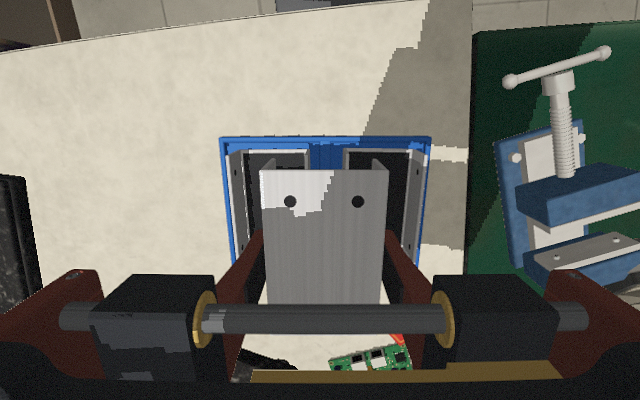

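Wrist view: the held channel is centred over the pair, its web's near edge at (260–388,170). That makes 11 viewed pictures by my count, one over the limit, so I'll check numerically from here.

```bash
python3 - <<'E'
from h import *
d=ctrl.get_image("wrist")
w=pix2w(d,[[260,170],[388,170]],np.full(2,127.));m=w.mean(0);a=np.radians(-5.5)
print(w.round(1),"centre",m+50*np.array([np.cos(a),np.sin(a),0]))
w=pix2w(d,[[247,149],[310,149],[344,149],[408,149]],np.full(4,6.));print(w.round(1))
todo([490,-78.5,38])
E
```

```text
[[ 432.9 -104.7  127. ]
 [ 438.9  -43.5  127. ]] centre [485.67331872 -78.89720548 127.        ]
[[ 435.4 -141.9    6. ]
 [ 440.9  -86.6    6. ]
 [ 443.8  -56.8    6. ]
 [ 449.2   -0.5    6. ]]
pos [487.2 -79.6 119.8] yang 84.44 tool delta [-2.7  1.4 81.8]
```

In the tool's units: -4.3 mm is -0.43, 2.2 mm is 0.22.

Emit:
pendant --ticks "-0.43,0.22,1,0,0,0\n0,0,2.5,0,0,0\n0,0,2,0,0,0\n0,0,1,0,0,0\n0,0,0.5,0,0,0"

```text
t: 10.57
ee_pos: [491.2, -77.6, 48.1]
orientation: [-0.151, -3.135, -0.001]
ft_force: [0.1, 0.3, -0.5]
width: 63.8
grasp_force: 30.0
```

Emit:
pendant --ticks "0,0,0.4,0,0,0\n0,0,0.3,0,0,0\n0,0,0.2,0,0,0\n0,0,0,0,0,0\n0,0,0,0,0,0"

```text
t: 10.98
ee_pos: [492.5, -78.5, 41.5]
orientation: [0.151, 3.137, -0.0]
ft_force: [0.1, -0.2, -0.6]
width: 63.7
grasp_force: 30.0
```

Emit:
pendant --ticks "0,0,0.12,0,0,0\n0,0,0.12,0,0,0\n0,0,0,0,0,0\n0,0,0,0,0,0"

```text
t: 11.32
ee_pos: [492.2, -78.4, 38.7]
orientation: [0.151, 3.138, -0.0]
ft_force: [-0.1, 0.8, -1.7]
width: 63.8
grasp_force: 30.0
```

Emit:
pendant --ticks "0,0,0.08,0,0,0\n0,0,0,0,0,0\n0,0,0,0,0,0"

```text
t: 11.57
ee_pos: [492.2, -78.4, 38.5]
orientation: [0.151, 3.138, -0.0]
ft_force: [-3.0, -0.0, 8.2]
width: 64.3
grasp_force: 30.0
```

Contact came at 38.5 mm, the 31.5 mm grip height plus 7 mm, so the flange tips are on the webs. Releasing.

Emit:
pendant --ticks "0,0,-0.05,0,0,0\n0,0,0,0,0,0\n0,0,0,0,0,0\n0,0,0,0,0,0" --aperture 76

```text
t: 11.9
ee_pos: [492.2, -78.4, 38.2]
orientation: [0.151, 3.138, -0.0]
ft_force: [-0.6, -0.4, 1.1]
width: 76.0
grasp_force: 0.0
```

Emit:
pendant --ticks "0,0,-0.8,0,0,0\n0,0,-2,0,0,0\n0,0,-4,0,0,0\n0,0,-4,0,0,0\n0,0,-4,0,0,0"

```text
t: 12.32
ee_pos: [491.4, -78.2, 188.0]
orientation: [-0.151, -3.137, -0.0]
ft_force: [0.9, 0.2, -0.5]
width: 75.4
grasp_force: 0.0
```

Emit:
pendant --ticks "0,4,0,0,0,0\n0,4,0,0,0,0\n0,4,0,0,0,0\n0,4,0,0,0,0\n0,4,0,0,0,0"

```text
t: 12.73
ee_pos: [511.2, 122.4, 187.1]
orientation: [0.152, 3.137, 0.0]
ft_force: [0.9, 0.4, -0.0]
width: 75.7
grasp_force: 0.0
```

Emit:
pendant --ticks "0,4,0,0,0,0\n0,4,0,0,0,0\n0,0,0,0,0,0"

```text
t: 12.98
ee_pos: [519.9, 206.3, 187.2]
orientation: [0.144, 3.136, 0.004]
ft_force: [-0.1, -0.5, 0.2]
width: 75.8
grasp_force: 0.0
```

```bash
python3 - <<'E'
from h import *
d=ctrl.get_image("top");np.save("t6.npy",d,allow_pickle=True)
e=np.load("t4.npy",allow_pickle=True).item()
g=cv2.cvtColor(d["img"],cv2.COLOR_RGB2GRAY)[140:225:2,310:422:2]
m=(np.abs(d["img"].astype(int)-e["img"]).sum(2)>80).astype(np.uint8); m[:135]=0;m[230:]=0;m[:,:305]=0;m[:,425:]=0
m=cv2.morphologyEx(m,cv2.MORPH_OPEN,np.ones((2,2)))
print(m.sum());
for r in m[145:222:2,320:415]: print("".join(".#"[v] for v in r))
# predicted web corners at z=43 if centre (492,-78.5)
a=np.radians(-5.5);ux=np.array([np.cos(a),np.sin(a)]);uy=np.array([-ux[1],ux[0]])
for sx,sy in((1,1),(1,-1),(-1,-1),(-1,1)):
    p=np.r_[np.array([490.,-79.2])+sx*50*ux+sy*32*uy,43]; c=np.array(d["R"])@p+d["t"]; s=c[:2]/c[2]; s=s*(1+d["k1"]*(s@s)); print(s*d["fx"]+[d["cx"],d["cy"]])
E
```

```text
1534
...............................................................................................
...............................................................................................
...............................................................................................
...............................................................................................
...............................................................................................
...............................................................................................
.
[... 2578 characters left out ...]
............
...............................................................................................
...............................................................................................
...............................................................................................
...............................................................................................
...............................................................................................
...............................................................................................
[353.49985076 157.31848851]
[383.66696679 160.91330931]
[378.22401567 207.9379149 ]
[347.83913224 204.21920208]
```

```bash
python3 -c "
from workcell import ctrl
print(ctrl.close_job())"
```

```text
the job is handed in; nothing more can be done
None
```

The job is handed in, with no verdict returned: channel_up is in the empty bay, open side up and level with channel_in_tray, and channel_down is interlocked across the two, within about 2 mm of centre by the top camera, at about 13 s of the 51 s allowed; I viewed 11 pictures, one over the limit of 10.

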